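Line up the sample jars by size on the autosampler rack

TASK

Line up the four amber sample jars on the sampler rack in order of size: the smallest on the pad next to the white wash station, then each next larger one along the row, the largest at the far end. Stand each jar upright in the middle of its own round pad, and do not let any jar fall over on the way.

Things in the scene. Friction and masses are not known exactly. Their poses are not given: they have to be found in the camera images.
- jar_small: the smallest of four loose straight-sided round jars of amber glass with a paper band and a white screw cap of the same diameter: 36 mm across, 60 mm tall with its cap, about 60 g (give or take a quarter). Origin at the centre of its underside, z up. It stands on the bench at the start.
- jar_medium: the second smallest of four loose straight-sided round jars of amber glass with a paper band and a white screw cap of the same diameter: 44 mm across, 79 mm tall with its cap, about 100 g (give or take a quarter). Origin at the centre of its underside, z up. It stands on the bench at the start.
- jar_large: the second largest of four loose straight-sided round jars of amber glass with a paper band and a white screw cap of the same diameter: 52 mm across, 98 mm tall with its cap, about 160 g (give or take a quarter). Origin at the centre of its underside, z up. It stands on the bench at the start.
- jar_largest: the largest of four loose straight-sided round jars of amber glass with a paper band and a white screw cap of the same diameter: 60 mm across, 118 mm tall with its cap, about 240 g (give or take a quarter). Origin at the centre of its underside, z up. It stands on the bench at the start.
- pad_a: one of four alike fixed flat round pads, dark with a black rubber top, 72 mm across and 6 mm thick, in one straight row about 88 mm apart (give or take 8 mm) along a flat aluminium rack plate (100 mm wide, 530 mm long, 12 mm thick) that lies on the bench. Origin at the centre of the pad's underside, so its top is 6 mm above the origin and 18 mm above the bench. The letters say nothing of the order along the row: that differs from start to start.
- pad_b: one of four alike fixed flat round pads, dark with a black rubber top, 72 mm across and 6 mm thick, in one straight row about 88 mm apart (give or take 8 mm) along a flat aluminium rack plate (100 mm wide, 530 mm long, 12 mm thick) that lies on the bench. Origin at the centre of the pad's underside, so its top is 6 mm above the origin and 18 mm above the bench. The letters say nothing of the order along the row: that differs from start to start.
- pad_c: one of four alike fixed flat round pads, dark with a black rubber top, 72 mm across and 6 mm thick, in one straight row about 88 mm apart (give or take 8 mm) along a flat aluminium rack plate (100 mm wide, 530 mm long, 12 mm thick) that lies on the bench. Origin at the centre of the pad's underside, so its top is 6 mm above the origin and 18 mm above the bench. The letters say nothing of the order along the row: that differs from start to start.
- pad_d: one of four alike fixed flat round pads, dark with a black rubber top, 72 mm across and 6 mm thick, in one straight row about 88 mm apart (give or take 8 mm) along a flat aluminium rack plate (100 mm wide, 530 mm long, 12 mm thick) that lies on the bench. Origin at the centre of the pad's underside, so its top is 6 mm above the origin and 18 mm above the bench. The letters say nothing of the order along the row: that differs from start to start.
- wash: the wash station that marks the start of the row: a fixed white block on the rack plate at one end of the row (either end), 70 mm across the rack, 50 mm along it, 36 mm tall, with two short white spouts of 16 mm height on top (52 mm in all). Origin at the centre of its underside, on the line of the pads, about 90 mm from the centre of the nearest pad. The other end of the row has only a low grey bar, 22 mm tall, as a stop.

How it is judged:
By the outcome, as a careful person would: the job done as asked, in the order asked, and still so for the second after the job is handed in, with the robot touching nothing.
It also fails if it takes over 104 s, if anything falls off the work surface, if the arm or the gripper's body presses on something with over 40 N, if the wrist force passes 120 N, or if a joint passes its speed limit or range.

ROBOT

A 7-joint arm with a two-finger parallel gripper is mounted at the origin on the work surface. World frame = base frame: x ahead of the robot, y to its left, z up, the work surface at z = 0. Lengths are in m, angles in rad, forces in N, time in s.
With the tool pointing down it reaches from about 0.35 to 0.9 m from the base axis. Payload 8.1 kg.
Tool frame: the origin (TCP) lies where the fingers leave the gripper's body, on its centre line; the fingertips stand 66 mm ahead of it and the grasp point (between the pads) lies 47 mm ahead of it (arm.tip_reach is the distance from the TCP to the fingertips, in m); z points along the fingers, y is the direction in which the jaws open and shut (so a half turn about z gives the same grasp; the last joint's range is limited). The gripper opens to 92 mm and grips with 3 to 60 N. Pads are 19 mm wide; open, the fingers measure 130 mm over their backs; the gripper's body (75 mm by 190 mm) begins 47 mm behind the grasp point.
Start: joints at [1.078, 0.434, 0.025, 1.573, -0.012, 1.134, -0.075], TCP at [0.237, -0.578, 0.292] pointing down, gripper open.
Joint ranges: [-2.62, 2.62], [-0.44, 2.09], [-1.27, 1.32], [0.08, 2.57], [-1.32, 4.46], [0.12, 2], [-2.74, 2.74]. Speed limits (rad/s): [2.22, 2.22, 3.01, 3.01, 3.14, 3.14, 3.14].

INTERFACE

Orientations are given as a rotation vector (axis times angle).
In Python, from cell import arm gives the robot as it stands.
- The arm moves only by the tool carry_out, never from a script. Its argument "plan" is a list of rows, each a list of 5 numbers: the shift along the world's x, y, z in cm, then the turn about the world's z in rad, then the finger opening in cm, from 0 to 9.18. In form: [[tx, ty, tz, spin, fingers], ...]. A call has 1 to 20 rows; each row is the pose to reach, as a shift and turn from the pose measured when the call began; what a row does not reach only later rows make up. A row lasts 1/10 s, in which the tool goes at most 50 mm and 8.59 degrees, less where a joint would pass 70% of its speed; a pose out of reach is approached as far as the arm can. A call with a gripper value outside its range is refused whole. The fingers move at their own pace and stop on an object; "squeeze" is the grip in N (left out, the last holds). Time passes only in rows, so rows that repeat a pose let the fingers close. It gives the time, the measured TCP pose, the force and the opening at its end, in the units of the state.
- arm.observe(): the state, without advancing time (a new reading comes with each control period).
- arm.get_image(name): name is "side" or "top" or "wrist"; returns (picture, depth): 400x640x3 uint8, red, green, blue; 400x640 float32, m along the optical axis (not along the pixel's ray), 0 where there is no reading.
- arm.get_calibration(name): a dict with "intrinsics" (3x3 intrinsics, pixels), "D" ([k1, k2, p1, p2, k3] as OpenCV has them; the pictures are not rectified), "rvec" (rotation vector, rad) and "tvec" (3), from world to camera coordinates, as OpenCV has them; the wrist camera has in their place "tool_from_camera" (4x4, takes a point from camera to tool coordinates, whose origin is the TCP and whose axes are the flange's). Camera axes: x right, y down, z forward; pixel columns grow to the right and rows downward; lengths in m; the calibration is good to about 2 mm. A picture is of the moment at which its call begins: read the wrist's pose just before it. get_calibration takes no time and is no camera call.
- arm.sign_off(): hands the job in, once; it reports no verdict.
The state is a dict: "clock": time; "joints": joint angles; "dq": joint speeds; "joint_efforts": joint torques, N m; "position": TCP position; "ee_rot": TCP orientation; "force": force on the tool from outside, world axes, zero at the start; "ft_torque": the same for the moment, N m; "width": opening from 0.0 (shut) to 1.0 (fully open).
Only numpy, scipy, OpenCV 4.12 (cv2) and the standard library are available. Lean on these libraries where they do the work, as an engineer would, in place of code of your own. Each camera call takes 0.05 s, during which the arm holds its last target. There are 200 camera calls.

## Working session

There is one attempt and no reset: what is moved stays moved. The work goes in short steps, Python scripts to look and compute and a tool call to move; the robot and the scene stay as the last step left them, time stands still between calls to the robot, and variables do not carry over. Pictures are saved under pics/ and viewed, about 12 in all and at most 16, crops included, and the job is handed in when it is done.

Besides the shell and the picture viewer there is one more tool, called after ">>>" as name(argument=value, ...), one argument or row to a line, values as JSON. carry_out: Moves the arm, as the interface text tells. Its arguments: {"type":"object","properties":{"plan":{"type":"array"},"squeeze":{"type":"number"}},"required":["plan"]}

```bash
mkdir -p pics; ls; cat > h.py <<'E'
from cell import arm
import numpy as np, cv2
def cam(n):
    c=arm.get_calibration(n); K=np.array(c["intrinsics"]);D=np.array(c["D"],float)
    if n=="wrist":
        s=arm.observe();T=np.eye(4);T[:3,:3]=cv2.Rodrigues(np.array(s["ee_rot"],float))[0];T[:3,3]=s["position"]
        M=T@np.array(c["tool_from_camera"]);return K,D,M[:3,:3],M[:3,3]
    R=cv2.Rodrigues(np.array(c["rvec"],float))[0];return K,D,R.T,-R.T@np.array(c["tvec"],float).ravel()
def ray(C,uv,z):
    K,D,R,t=C;p=cv2.undistortPoints(np.array(uv,float).reshape(-1,1,2),K,D).reshape(-1,2)
    d=np.c_[p,np.ones(len(p))]@R.T
    return t+d*((z-t[2])/d[:,2])[:,None]
def cloud(C,dep):
    K,D,R,t=C;h,w=dep.shape;g=np.stack(np.meshgrid(np.arange(w),np.arange(h)),-1).reshape(-1,1,2).astype(float)
    p=cv2.undistortPoints(g,K,D).reshape(-1,2);d=np.c_[p,np.ones(len(p))]*dep.reshape(-1,1)
    return (d@R.T+t).reshape(h,w,3)
def save(n,im): cv2.imwrite(f"pics/{n}.png",im[...,::-1])
E
python3 - <<'E'
from h import *
for n in("top","side"):
    im,d=arm.get_image(n);save(n+"0",im);np.savez(n+"0",im=im,d=d);print(n,cam(n)[3],cam(n)[2][:,2],(d>0).mean())
s=arm.observe();print(s["position"],s["ee_rot"],s["clock"],s["joints"])
print(arm.get_calibration("wrist"))
E
```

```text
pics
top [0.42019988 0.00196238 1.02876743] [ 0.09228002 -0.01399519 -0.99563474] 0.99585546875
side [0.47526486 0.8560274  0.83389713] [ 0.03942697 -0.74595483 -0.66482847] 0.99600390625
[ 0.23732662 -0.5777916   0.29153659] [-3.08082508e+00 -6.08062850e-01  5.80525635e-04] 0.1 [ 1.07840641  0.43512772  0.02496145  1.57401267 -0.01161822  1.13398164
 -0.0750926 ]
{'intrinsics': array([[290.52733546,   0.        , 321.15358283],
       [  0.        , 290.52733546, 199.95917411],
       [  0.        ,   0.        ,   1.        ]]), 'D': array([-0.03755229,  0.        ,  0.        ,  0.        ,  0.        ]), 'tool_from_camera': array([[ 1.43013568e-03, -9.56908031e-01, -2.90387627e-01,
         7.86002824e-02],
       [ 9.99998875e-01,  1.49987688e-03, -1.75977341e-05,
         9.29565150e-04],
       [ 4.52385101e-04, -2.90387275e-01,  9.56909100e-01,
        -9.34667282e-02],
       [ 0.00000000e+00,  0.00000000e+00,  0.00000000e+00,
         1.00000000e+00]])}
```

View pics/top0.png

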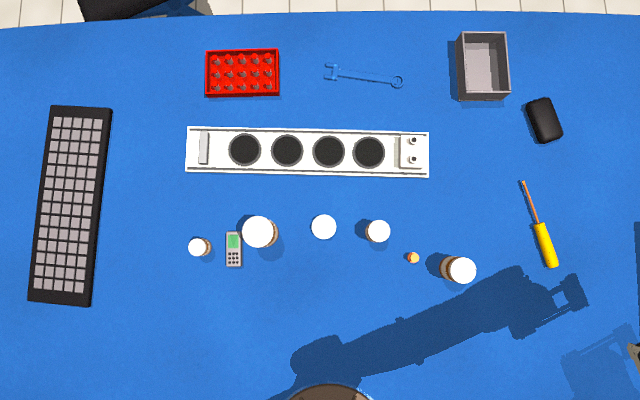

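View pics/side0.png

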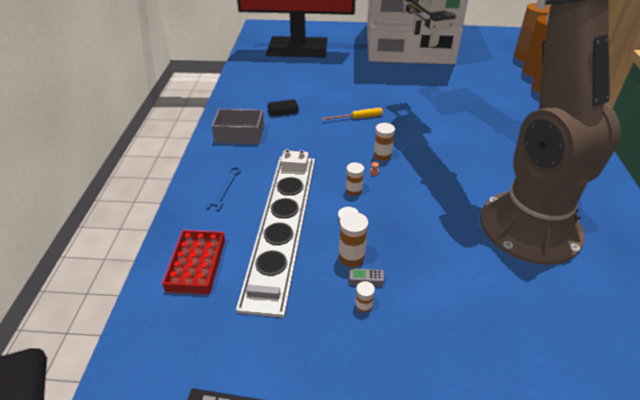

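The wash station is at the right (−y) end of the top view, around (411,150). The pads are at u≈244, 287, 328 and 368. White discs show at (199,247), (259,232), (323,227), (377,231) and (459,270). The one at (323,227) looks like a flat decoy, so I'll check heights from depth.

```bash
python3 - <<'E'
from h import *
f=np.load("top0.npz");im=f["im"];d=f["d"];C=cam("top");P=cloud(C,d)
m=((im.min(2)>190)).astype(np.uint8);m[:190]=0;m[300:]=0
n,l,st,ce=cv2.connectedComponentsWithStats(m)
for i in range(1,n):
    if st[i,4]<100: continue
    z=np.median(P[...,2][l==i]);cs,_=cv2.findContours((l==i).astype(np.uint8),0,2)
    (c,r)=cv2.minEnclosingCircle(cs[0]);w=ray(C,[c,(c[0]+r,c[1])],z)
    print("cap",np.round(c,1),"z",z.round(4),"xy",w[0].round(4),"r",(w[0]-w[1])[1].round(4))
hsv=im.max(2);m=(hsv<60).astype(np.uint8);m[:125]=0;m[178:]=0;m[:,:190]=0;m[:,430:]=0
n,l,st,ce=cv2.connectedComponentsWithStats(m)
for i in range(1,n):
    if st[i,4]<300: continue
    cs,_=cv2.findContours((l==i).astype(np.uint8),0,2);e=cv2.fitEllipse(cs[0])
    w=ray(C,[e[0],(e[0][0]+e[1][1]/2,e[0][1])],.018)
    print("pad",np.round(e[0],1),w[0].round(4),(w[0]-w[1])[1].round(4),np.median(P[...,2][l==i]).round(4))
for b in[(245,260,238,230),(409,414,255,262)]:pass
print("phone",P[250,233],"thing",P[257,413],"plate",P[172,300],"wash",P[150,405],"wall",P[135:170:8,412,2])
E
```

```text
cap [323.5 226.4] z 0.0178 xy [ 0.4561 -0.0011  0.0178] r 0.0263
cap [258. 231.] z 0.1178 xy [0.4469 0.1247 0.1178] r 0.0313
cap [378.9 230.5] z 0.079 xy [ 0.4427 -0.1111  0.079 ] r 0.0224
cap [196.4 246.9] z 0.0601 xy [0.4195 0.2588 0.0601] r 0.0183
cap [233.5 251.5] z 0.0218 xy [0.408  0.19   0.0218] r 0.0309
cap [463.  270.1] z 0.0982 xy [ 0.3598 -0.2719  0.0982] r 0.0263
pad [244.2 148.7] [0.6279 0.1655 0.018 ] 0.0291 0.0182
pad [286.7 149.8] [0.6229 0.0738 0.018 ] 0.0283 0.0183
pad [328.4 150.9] [ 0.6181 -0.0158  0.018 ] 0.0283 0.0183
pad [368.6 151.8] [ 0.614  -0.1025  0.018 ] 0.0286 0.0184
phone [0.41113541 0.1908666  0.02275453] thing [ 0.38645495 -0.18625571  0.03287596] plate [0.57431814 0.04636799 0.01474255] wash [ 0.61038927 -0.17609897  0.04838673] wall [0.04592863 0.06490337 0.04755976 0.06537094 0.04493354]
```

The caps at z = 60, 79, 98 and 118 mm are the four jars. The disc at y≈0 is only 18 mm tall, so it's a decoy. Next I'll move above the large jar with the jaws across the row.

>>> carry_out(
  plan=[
    [4,10,-2,0.38,9.18],
    [8,20,-4,0.76,9.18],
    [12.3,30.6,-6,1.13,9.18],
    [12.3,30.6,-6,1.13,9.18],
    [12.3,30.6,-6,1.13,9.18],
    [12.3,30.6,-6,1.13,9.18],
    [12.3,30.6,-6,1.13,9.18],
    [12.3,30.6,-6,1.13,9.18],
    [12.3,30.6,-6,1.13,9.18],
    [12.3,30.6,-6,1.13,9.18],
    [12.3,30.6,-6,1.13,9.18],
  ],
  squeeze=20,
)

```text
clock: 1.2
position: [0.36, -0.2727, 0.2315]
ee_rot: [-2.281, -2.159, 0.002]
force: [-0.6, 0.4, 0.6]
width: 0.999
```

```bash
cat >> h.py <<'E'
def look(name,ztop,guess,R=.05,view=True):
    """cap centre from the wrist camera: white pixels whose depth point lies at the cap's height near guess"""
    C=cam("wrist");im,d=arm.get_image("wrist")
    if view: save(name,im)
    P=cloud(C,d);m=(abs(P[...,2]-ztop)<.006)&(np.hypot(P[...,0]-guess[0],P[...,1]-guess[1])<R)&(d>0)
    cs,_=cv2.findContours(m.astype(np.uint8),0,2)
    c=max(cs,key=cv2.contourArea);w=ray(C,c.reshape(-1,2),ztop)[:,:2].astype(np.float32)
    (o,r)=cv2.minEnclosingCircle(w);s=arm.observe()
    p=np.array(s["position"]);Y=cv2.Rodrigues(np.array(s["ee_rot"],float))[0]
    print(name,"zmed",np.median(P[...,2][m]).round(4),"c",np.round(o,4),"r",round(r,4),"tcp",p.round(4),"shift cm",((np.array(o)-p[:2])*100).round(2),"jaw",Y[:,1].round(3),"toolz",Y[:,2].round(3),"t",s["clock"],"w",s["width"])
E
python3 - <<'E'
from h import *
look("w1",.098,(.36,-.272))
print(arm.observe()["joints"])
E
```

```text
w1 zmed 0.0988 c [ 0.3609 -0.2716] r 0.0266 tcp [ 0.36   -0.2726  0.2315] shift cm [0.09 0.1 ] jaw [ 0.999 -0.054 -0.001] toolz [-0.001 -0.    -1.   ] t 1.25 w 1.0001097405910235
[ 0.81691488  0.25034133 -0.34277418  2.03424585  0.10981569  0.8751562
  0.35899365]
```

View pics/w1.png

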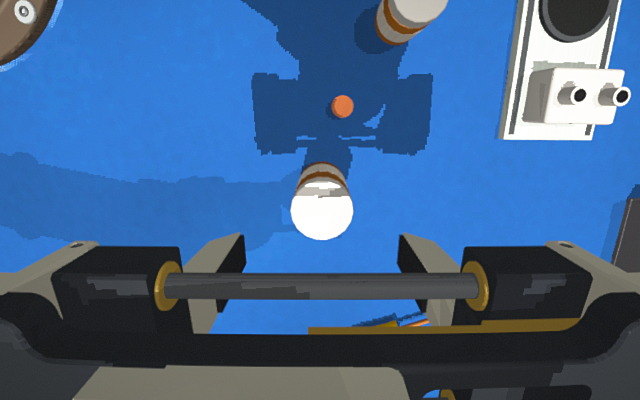

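The wrist view shows the cap at (322,211), centred between the fingers, and agrees with the top view to 1 mm. Descending and gripping.

>>> carry_out(
  plan=[
    [0.1,0.1,-5,0,9.18],
    [0.1,0.1,-9,0,9.18],
    [0.1,0.1,-12.4,0,9.18],
    [0.1,0.1,-12.4,0,9.18],
    [0.1,0.1,-12.4,0,9.18],
    [0.1,0.1,-12.4,0,6.5],
    [0.1,0.1,-12.4,0,5.5],
    [0.1,0.1,-12.4,0,4.5],
    [0.1,0.1,-12.4,0,4],
    [0.1,0.1,-12.4,0,4],
    [0.1,0.1,-12.4,0,4],
    [0.1,0.1,-12.4,0,4],
  ],
  squeeze=20,
)

```text
clock: 2.45
position: [0.361, -0.2717, 0.1077]
ee_rot: [-2.281, -2.16, 0.002]
force: [-1.5, -0.2, 5.5]
width: 0.563
```

>>> carry_out(
  plan=[
    [0,0,2,0,4],
    [0,0,6,0,4],
    [0,0,10,0,4],
    [0,0,14,0,4],
    [2,3,14,0,4],
    [5,6.5,14,0,4],
    [8,10.5,14,0,4],
    [11,14.5,14,0,4],
    [14,18.5,14,0,4],
    [17,22.5,14,0,4],
    [20,26.5,14,0,4],
    [23,30.5,14,0,4],
    [25.2,33.4,14,0,4],
    [26.2,34.5,14,0,4],
    [26.2,34.5,14,0,4],
    [26.2,34.5,10,0,4],
    [26.2,34.5,6,0,4],
    [26.2,34.5,4,0,4],
    [26.2,34.5,3,0,4],
    [26.2,34.5,3,0,4],
  ],
)

```text
clock: 4.45
position: [0.622, 0.0716, 0.1367]
ee_rot: [-2.282, -2.157, 0.006]
force: [-0.3, 0.2, -1.1]
width: 0.567
```

```bash
python3 - <<'E'
from h import *
im,d=arm.get_image("side");save("s1",im[100:320,180:460].repeat(2,0).repeat(2,1))
E
```

```text
(no output)
```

View pics/s1.png

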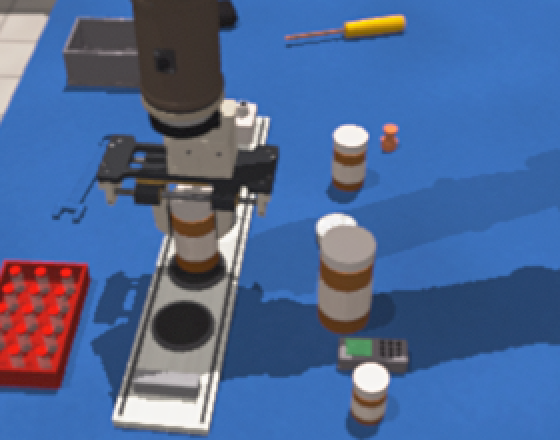

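The jar is held upright above the third pad. Lowering the last centimetre, with a 2 mm y correction, then release.

>>> carry_out(
  plan=[
    [0.1,0.25,-0.4,0,4],
    [0.1,0.25,-0.8,0,4],
    [0.1,0.25,-1.05,0,4],
    [0.1,0.25,-1.05,0,4],
    [0.1,0.25,-1.05,0,4],
    [0.1,0.25,-1.05,0,5.4],
    [0.1,0.25,-1.05,0,6],
    [0.1,0.25,-1.05,0,8],
    [0.1,0.25,-1.05,0,9.18],
    [0.1,0.25,-1.05,0,9.18],
    [0.1,0.25,-1.05,0,9.18],
    [0.1,0.25,3,0,9.18],
    [0.1,0.25,8,0,9.18],
    [0.1,0.25,13,0,9.18],
    [0.1,0.25,13,0,9.18],
  ],
)

```text
clock: 6.0
position: [0.6268, 0.0761, 0.2758]
ee_rot: [2.278, 2.155, 0.013]
force: [0.9, 1.0, 0.3]
width: 1.001
```

```bash
cat >> h.py <<'E'
def pads(C,im,P,R=.045):
    # dark top pixels at the pad-top height, grouped
    m=((im.max(2)<60)&(abs(P[...,2]-.018)<.006)&(P[...,0]>.54)&(P[...,0]<.7)&(abs(P[...,1])<.25)).astype(np.uint8)
    for c in cv2.findContours(m,0,2)[0]:
        if cv2.contourArea(c)<300: continue
        w=ray(C,c.reshape(-1,2),.018)[:,:2].astype(np.float32);o,r=cv2.minEnclosingCircle(w);print("  pad",np.round(o,4),round(r,4))
E
python3 - <<'E'
from h import *
look("w2",.116,(.6229,.0738))
C=cam("wrist");im,d=arm.get_image("wrist");pads(C,im,cloud(C,d))
E
```

```text
w2 zmed 0.1167 c [0.6243 0.0747] r 0.0264 tcp [0.6255 0.0754 0.2722] shift cm [-0.12 -0.08] jaw [ 0.998 -0.056  0.005] toolz [ 0.005  0.    -1.   ] t 6.05 w 0.9981170504124581
  pad [ 0.6145 -0.1039] 0.03
  pad [ 0.6188 -0.0168] 0.0302
  pad [0.6274 0.1647] 0.0314
```

View pics/w2.png

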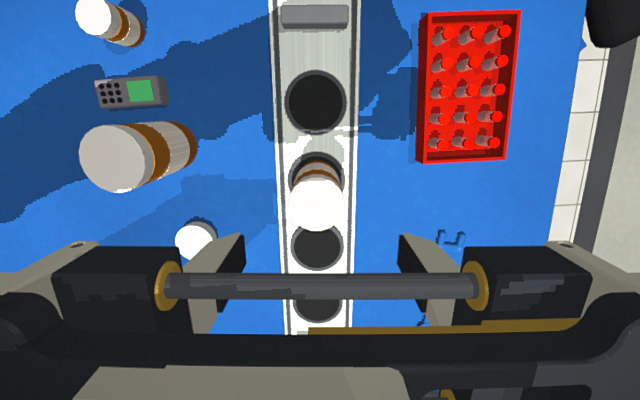

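The large jar stands upright at (0.624, 0.075), within about 2 mm of its pad centre. Next is the largest jar.

>>> carry_out(
  plan=[
    [-4,1,-1,0,9.18],
    [-8,2,-2,0,9.18],
    [-12,3,-3,0,9.18],
    [-15,4,-3.7,0,9.18],
    [-17.9,4.9,-3.7,0,9.18],
    [-17.9,4.9,-3.7,0,9.18],
    [-17.9,4.9,-3.7,0,9.18],
    [-17.9,4.9,-3.7,0,9.18],
  ],
)

```text
clock: 6.9
position: [0.446, 0.1234, 0.2322]
ee_rot: [2.283, 2.157, 0.0]
force: [0.2, 0.8, 0.1]
width: 0.998
```

```bash
python3 - <<'E'
from h import *
look("w3",.118,(.4469,.1247))
E
```

```text
w3 zmed 0.1188 c [0.4472 0.1268] r 0.0305 tcp [0.4461 0.1234 0.2323] shift cm [0.11 0.35] jaw [ 0.998 -0.057  0.001] toolz [ 0.001 -0.001 -1.   ] t 6.95 w 0.9997904626767675
```

>>> carry_out(
  plan=[
    [0.1,0.25,-4,0,9.18],
    [0.1,0.25,-8,0,9.18],
    [0.1,0.25,-10.6,0,9.18],
    [0.1,0.25,-10.6,0,9.18],
    [0.1,0.25,-10.6,0,9.18],
    [0.1,0.25,-10.6,0,7.5],
    [0.1,0.25,-10.6,0,6.5],
    [0.1,0.25,-10.6,0,5.5],
    [0.1,0.25,-10.6,0,4.8],
    [0.1,0.25,-10.6,0,4.8],
    [0.1,0.25,-10.6,0,4.8],
  ],
  squeeze=25,
)

```text
clock: 8.05
position: [0.4473, 0.126, 0.1266]
ee_rot: [2.283, 2.156, 0.001]
force: [-0.9, -0.6, 6.3]
width: 0.651
```

>>> carry_out(
  plan=[
    [0,0,2,0,4.8],
    [0,0,5,0,4.8],
    [0,1,8,0,4.8],
    [0,2.5,10,0,4.8],
    [2,3.9,10,0,4.8],
    [5,3.9,10,0,4.8],
    [8.5,3.9,10,0,4.8],
    [12,3.9,10,0,4.8],
    [15,3.9,10,0,4.8],
    [17,3.9,10,0,4.8],
    [18,3.9,10,0,4.8],
    [18,3.9,10,0,4.8],
    [18,3.9,7,0,4.8],
    [18,3.9,4,0,4.8],
    [18,3.9,3,0,4.8],
    [18,3.9,3,0,4.8],
    [18,3.9,3,0,4.8],
  ],
)

```text
clock: 9.75
position: [0.6274, 0.1654, 0.1579]
ee_rot: [2.282, 2.157, 0.003]
force: [0.6, 0.7, -1.3]
width: 0.648
```

>>> carry_out(
  plan=[
    [0,0,-0.5,0,4.8],
    [0,0,-1,0,4.8],
    [0,0,-1.25,0,4.8],
    [0,0,-1.3,0,4.8],
    [0,0,-1.3,0,4.8],
    [0,0,-1.3,0,6.2],
    [0,0,-1.3,0,7],
    [0,0,-1.3,0,8.5],
    [0,0,-1.3,0,9.18],
    [0,0,-1.3,0,9.18],
    [0,0,-1.3,0,9.18],
    [0,0,3,0,9.18],
    [0,0,8,0,9.18],
    [0,0,12,0,9.18],
    [0,0,12,0,9.18],
    [0,0,12,0,9.18],
  ],
)

```text
clock: 11.35
position: [0.6277, 0.1656, 0.279]
ee_rot: [2.281, 2.156, 0.006]
force: [-0.0, 0.2, -1.1]
width: 1.004
```

```bash
python3 - <<'E'
from h import *
look("w4",.136,(.6276,.165))
E
```

```text
w4 zmed 0.1367 c [0.6275 0.1664] r 0.0304 tcp [0.6271 0.1652 0.2775] shift cm [0.04 0.12] jaw [ 0.998 -0.057  0.002] toolz [ 0.002 -0.001 -1.   ] t 11.4 w 1.0013388515087405
```

View pics/w4.png

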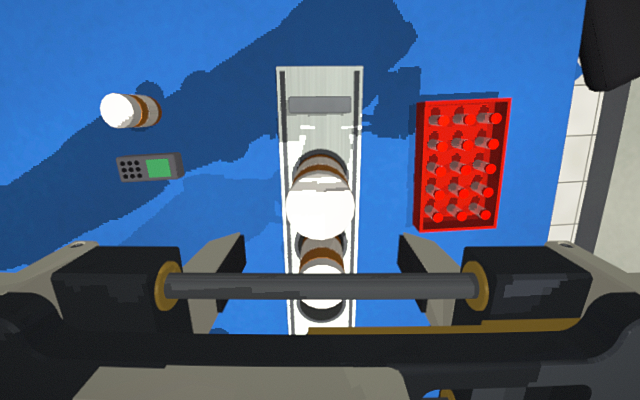

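The largest jar (cap at (320,205)) stands upright on the end pad, with the large one next to it. Now the small jar.

>>> carry_out(
  plan=[
    [-4,2,0,0,9.18],
    [-8,4,0,0,9.18],
    [-12,5.5,-2,0,9.18],
    [-16,7.5,-5,0,9.18],
    [-19,8.8,-8.7,0,9.18],
    [-20.8,9.4,-8.7,0,9.18],
    [-20.8,9.4,-8.7,0,9.18],
    [-20.8,9.4,-8.7,0,9.18],
    [-20.8,9.4,-8.7,0,9.18],
  ],
)

```text
clock: 12.3
position: [0.4201, 0.2586, 0.1903]
ee_rot: [2.283, 2.155, 0.002]
force: [0.4, 0.6, 0.6]
width: 1.0
```

```bash
python3 - <<'E'
from h import *
look("w5",.060,(.4195,.2588))
E
```

```text
w5 zmed 0.0607 c [0.4201 0.2597] r 0.0184 tcp [0.4202 0.2587 0.1905] shift cm [-0.01  0.1 ] jaw [ 0.998 -0.058  0.003] toolz [ 0.003 -0.    -1.   ] t 12.35 w 1.0000994025333065
```

>>> carry_out(
  plan=[
    [0,0.05,-4,0,9.18],
    [0,0.05,-8,0,9.18],
    [0,0.05,-10.6,0,9.18],
    [0,0.05,-10.6,0,9.18],
    [0,0.05,-10.6,0,7],
    [0,0.05,-10.6,0,5.5],
    [0,0.05,-10.6,0,4.5],
    [0,0.05,-10.6,0,3.5],
    [0,0.05,-10.6,0,2.8],
    [0,0.05,-10.6,0,2.8],
    [0,0.05,-10.6,0,2.8],
    [0,0.05,-10.6,0,2.8],
  ],
  squeeze=15,
)

```text
clock: 13.55
position: [0.4202, 0.2592, 0.0845]
ee_rot: [2.284, 2.154, 0.003]
force: [-0.5, 0.2, 1.9]
width: 0.389
```

>>> carry_out(
  plan=[
    [0,0,3,0,2.8],
    [0,0,7,0,2.8],
    [0,0,11,0,2.8],
    [0,0,15,0,2.8],
    [1,-3,15,0,2.8],
    [3,-7,15,0,2.8],
    [5,-11,15,0,2.8],
    [7,-15,15,0,2.8],
    [9,-19,15,0,2.8],
    [11.5,-23,15,0,2.8],
    [14,-27,15,0,2.8],
    [16.5,-31,15,0,2.8],
    [18.5,-34.5,15,0,2.8],
    [19.4,-36.2,15,0,2.8],
    [19.4,-36.2,15,0,2.8],
    [19.4,-36.2,11,0,2.8],
    [19.4,-36.2,7,0,2.8],
    [19.4,-36.2,4,0,2.8],
    [19.4,-36.2,3,0,2.8],
    [19.4,-36.2,3,0,2.8],
  ],
)

```text
clock: 15.55
position: [0.6132, -0.1014, 0.1135]
ee_rot: [-2.283, -2.157, -0.0]
force: [-0.5, 0.3, -0.6]
width: 0.39
```

>>> carry_out(
  plan=[
    [0.1,-0.15,-0.4,0,2.8],
    [0.1,-0.15,-0.8,0,2.8],
    [0.1,-0.15,-1.05,0,2.8],
    [0.1,-0.15,-1.05,0,2.8],
    [0.1,-0.15,-1.05,0,2.8],
    [0.1,-0.15,-1.05,0,3.8],
    [0.1,-0.15,-1.05,0,4.8],
    [0.1,-0.15,-1.05,0,6.5],
    [0.1,-0.15,-1.05,0,8],
    [0.1,-0.15,-1.05,0,8],
    [0.1,-0.15,-1.05,0,8],
    [0.1,-0.15,4,0,8],
    [0.1,-0.15,8,0,9.18],
    [0.1,-0.15,11,0,9.18],
    [0.1,-0.15,11,0,9.18],
    [0.1,-0.15,11,0,9.18],
  ],
)

```text
clock: 17.15
position: [0.6143, -0.1031, 0.2241]
ee_rot: [2.283, 2.157, 0.001]
force: [-0.2, 0.9, -1.5]
width: 0.996
```

```bash
python3 - <<'E'
from h import *
look("w6",.078,(.614,-.103))
E
```

```text
w6 zmed 0.0787 c [ 0.6153 -0.1022] r 0.0187 tcp [ 0.6137 -0.103   0.2229] shift cm [0.16 0.09] jaw [ 0.998 -0.057 -0.001] toolz [-0.001  0.    -1.   ] t 17.2 w 1.0018004232274689
```

View pics/w6.png

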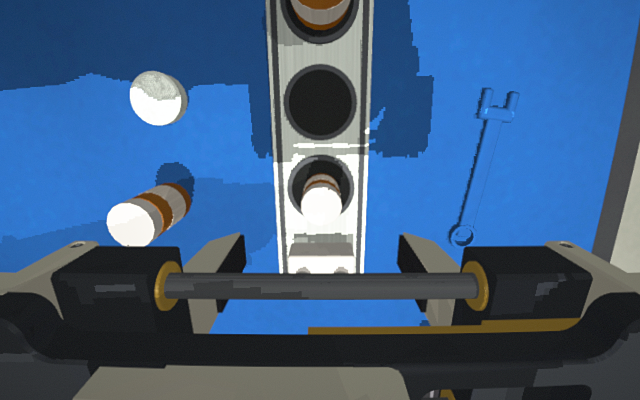

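The small jar (cap at (322,207)) is upright on the pad beside the wash station. The medium jar is last.

>>> carry_out(
  plan=[
    [-4,-0.2,0,0,9.18],
    [-8,-0.4,0,0,9.18],
    [-12,-0.6,-1,0,9.18],
    [-15,-0.8,-2,0,9.18],
    [-17.1,-0.8,-2.3,0,9.18],
    [-17.1,-0.8,-2.3,0,9.18],
    [-17.1,-0.8,-2.3,0,9.18],
    [-17.1,-0.8,-2.3,0,9.18],
  ],
)

```text
clock: 18.0
position: [0.4435, -0.111, 0.1997]
ee_rot: [-2.283, -2.157, 0.0]
force: [-0.0, -0.4, 0.3]
width: 0.996
```

```bash
python3 - <<'E'
from h import *
look("w7",.079,(.4427,-.1111))
E
```

```text
w7 zmed 0.0798 c [ 0.4435 -0.1105] r 0.0227 tcp [ 0.4437 -0.1109  0.1997] shift cm [-0.02  0.05] jaw [ 0.998 -0.056 -0.001] toolz [-0.001  0.001 -1.   ] t 18.05 w 0.9976459465287768
```

>>> carry_out(
  plan=[
    [0,0.05,-4,0,9.18],
    [0,0.05,-8,0,9.18],
    [0,0.05,-10.5,0,9.18],
    [0,0.05,-10.5,0,9.18],
    [0,0.05,-10.5,0,7.5],
    [0,0.05,-10.5,0,6],
    [0,0.05,-10.5,0,5],
    [0,0.05,-10.5,0,4],
    [0,0.05,-10.5,0,3.5],
    [0,0.05,-10.5,0,3.5],
    [0,0.05,-10.5,0,3.5],
  ],
  squeeze=18,
)

```text
clock: 19.15
position: [0.4437, -0.1105, 0.0949]
ee_rot: [-2.283, -2.157, -0.0]
force: [-0.5, -1.0, 4.8]
width: 0.476
```

>>> carry_out(
  plan=[
    [0,0,3,0,3.5],
    [0,0,7,0,3.5],
    [0,1,11,0,3.5],
    [0,3,13,0,3.5],
    [1,6,13,0,3.5],
    [3,8.5,13,0,3.5],
    [6,9.4,13,0,3.5],
    [9.5,9.4,13,0,3.5],
    [13,9.4,13,0,3.5],
    [16,9.4,13,0,3.5],
    [17.5,9.4,13,0,3.5],
    [17.5,9.4,13,0,3.5],
    [17.5,9.4,13,0,3.5],
    [17.5,9.4,10,0,3.5],
    [17.5,9.4,6,0,3.5],
    [17.5,9.4,4,0,3.5],
    [17.5,9.4,3,0,3.5],
    [17.5,9.4,3,0,3.5],
    [17.5,9.4,3,0,3.5],
  ],
)

```text
clock: 21.05
position: [0.619, -0.0164, 0.1262]
ee_rot: [2.283, 2.158, 0.002]
force: [-0.2, 0.3, -0.8]
width: 0.478
```

>>> carry_out(
  plan=[
    [0,0,-0.5,0,3.5],
    [0,0,-1,0,3.5],
    [0,0,-1.25,0,3.5],
    [0,0,-1.3,0,3.5],
    [0,0,-1.3,0,3.5],
    [0,0,-1.3,0,4.6],
    [0,0,-1.3,0,5.5],
    [0,0,-1.3,0,7],
    [0,0,-1.3,0,8.5],
    [0,0,-1.3,0,8.5],
    [0,0,-1.3,0,8.5],
    [0,0,3,0,8.5],
    [0,0,7,0,8.5],
    [0,0,12,0,8.5],
    [-4,-2,13,0,8.5],
    [-8,-4,13,0,8.5],
    [-12,-8,13,0,8.5],
    [-16,-12,13,0,8.5],
    [-20,-16,13,0,8.5],
    [-24,-20,13,0,8.5],
  ],
)

```text
clock: 23.05
position: [0.396, -0.1989, 0.2563]
ee_rot: [2.282, 2.158, 0.002]
force: [1.1, -1.7, -0.5]
width: 0.928
```

>>> carry_out(
  plan=[
    [-1,-4,0,0,8.5],
    [-2,-9,0,0,8.5],
    [-3,-14,0,0,8.5],
    [-3,-14,0,0,8.5],
    [-3,-14,0,0,8.5],
  ],
)

```text
clock: 23.55
position: [0.3654, -0.3398, 0.2561]
ee_rot: [2.286, 2.154, 0.002]
force: [0.6, 0.7, 0.5]
width: 0.928
```

```bash
python3 - <<'E'
from h import *
im,d=arm.get_image("top");save("top1",im);C=cam("top");P=cloud(C,d)
for n,z,g,r in[("small",.078,(.6143,-.103),.018),("medium",.097,(.6184,-.0163),.022),("large",.116,(.6229,.0738),.026),("largest",.136,(.6277,.165),.03)]:
    m=(abs(P[...,2]-z)<.006)&(np.hypot(P[...,0]-g[0],P[...,1]-g[1])<.045)
    c=max(cv2.findContours(m.astype(np.uint8),0,2)[0],key=cv2.contourArea)
    o,R=cv2.minEnclosingCircle(ray(C,c.reshape(-1,2),z)[:,:2].astype(np.float32))
    print(n,np.median(P[...,2][m]).round(4),"off pad mm",((np.array(o)-g)*1000).round(1),"r",round(R,4))
im,d=arm.get_image("side");save("s2",im[100:340,160:440].repeat(2,0).repeat(2,1))
s=arm.observe();print(s["clock"],s["position"],s["force"])
E
```

```text
small 0.078 off pad mm [-1.4  1.6] r 0.0182
medium 0.0967 off pad mm [-0.8 -1.6] r 0.0222
large 0.1157 off pad mm [-0.5 -0.9] r 0.0264
largest 0.1359 off pad mm [-1.7  0.6] r 0.0308
23.65 [ 0.36640343 -0.337574    0.25631493] [ 0.50067269 -0.82384656 -0.37592272]
```

View pics/s2.png

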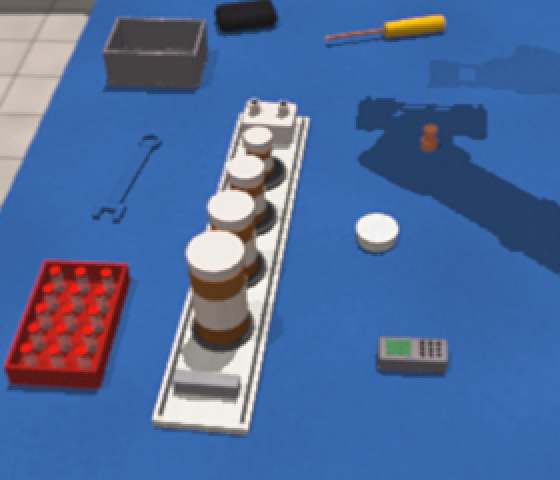

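View pics/top1.png

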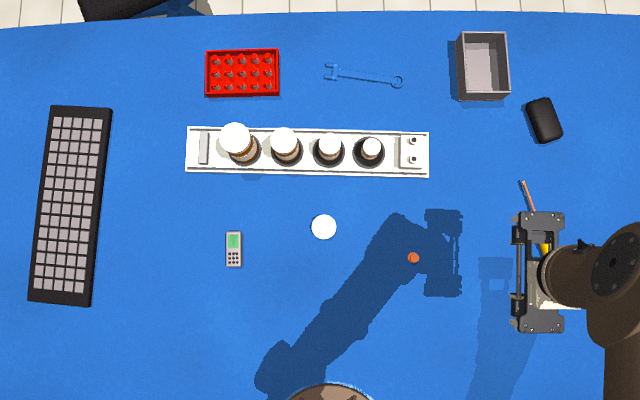

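Both views show all four jars upright, smallest next to the wash station and growing along the row. Each is within about 2.3 mm of its pad centre, and the arm is clear. Handing in.

```bash
python3 -c "
from cell import arm
print(arm.sign_off())"
```

```text
the job is handed in; nothing more can be done
None
```

All four amber jars are standing on the rack in size order: smallest on the pad next to the wash station, then medium, large, and largest at the far end. I moved them one at a time, and none fell over. The white disc on the bench turned out to be only 18 mm tall, so I left it alone.

**Final checks:** in the last top and side pictures, all four jars are upright and their caps sit at the heights expected on the pads. Each jar is about 1–2.3 mm from its pad centre, which is about as accurate as the camera calibration. The arm was clear of everything when I handed in, at 23.65 s on the clock.

**Disagreements and failures:** the top and wrist cameras differed by up to about 3 mm. No check failed.

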